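# Slide the induction hob to full power

## Task

Turn the hob under the pan up to full: with the fingers closed and pointing straight down, put the fingertips lightly on the smallest dot of the curved slide strip and run them along the strip in one unbroken stroke, following its curve over every dot and keeping it pressed in a little, to the biggest dot. Finish there with the fingertips still resting on the biggest dot and lightly pressing the strip (the program ends while holding it down). Do not press hard, do not press the round off key, and do not shift or lift the hob, the pan or anything else on the worktop.

Things in the scene. Friction and masses are not known exactly. Their poses are not given: they have to be found in the camera images.
- hob: portable induction hob standing loose on the worktop, 360 (x) by 300 (y) by 58 mm high, 2.6 kg, white case, dark glass top; origin at the centre of its underside, z up; its control side is its -x side (towards the robot). Only to be touched on the strip
- strip (a joint): how far the slide strip is pressed in, m: 0 at rest, 0.006 at its stop; pressed counts from half a millimetre. The whole strip sinks level on springs wherever it is pressed: it starts to move at about 1.5 N and meets its stop at about 6 N, beyond which it is hard; it springs back when let go
- strip_mid (a point): middle of the strip's top. White curved strip, 26 mm wide, 240 mm long; its flat level top is 10 mm above the glass (68 mm above the worktop) at rest. It is an arc of 160 mm radius about the middle of the cooking zone, which lies 40 mm to the hob's +x side of the hob's middle; it bulges to the hob's -x side
- mark_1 (a point): on the strip's top, the smallest dot (flush dark steel disc, 5 mm across), at the hob's +y end of the strip; start here. The six dots lie flush on the strip's middle line, 40 mm apart along the arc, each 3 mm wider than the one before; these points sink with the strip
- mark_2 (a point): second dot, 8 mm across, on the strip's top
- mark_3 (a point): third dot, 11 mm across, on the strip's top
- mark_4 (a point): fourth dot, 14 mm across, on the strip's top
- mark_5 (a point): fifth dot, 17 mm across, on the strip's top
- mark_6 (a point): biggest dot, 20 mm across, at the hob's -y end of the strip, on its top; the stroke ends here
- off_key (a joint): the off key, a round white button 20 mm across in a grey ring 36 mm across at the hob's (-x, -y) corner, 65 mm from the biggest dot, top 10 mm above the glass; value is how far it is pressed in, m, 0 to 0.004. Leave it alone
- pan: small steel saucepan standing on the cooking zone, 130 mm across, 52 mm high, 0.6 kg, black handle 100 mm long along its own +x; origin at the centre of its underside. Leave it alone
- shaker: salt shaker, 32 mm across, 49 mm high, standing on the glass at the hob's (-x, +y) corner about 60 mm from the smallest dot; origin at the centre of its underside. Leave it alone
- mug: white mug, 80 mm across, 90 mm high, on the worktop beside the hob; origin at the centre of its underside. Leave it alone
- bowl: dark bowl, 124 mm across, 55 mm high, on the worktop beside the hob; origin at the centre of its underside. Leave it alone
- spoon: steel spoon 160 mm long lying on the worktop; origin on the worktop under about its middle. Leave it alone
- canister: white canister, 90 mm across, 100 mm high; origin at the centre of its underside. Leave it alone
- jar: amber glass jar, 80 mm across, 110 mm high; origin at the centre of its underside. Leave it alone

How it is judged:
On the way, in this order (a step that is already met when the one before it is completed fails the run):
1. the fingertips press the strip at the smallest dot (horizontal distance between the grasp point and mark_1 below 0.014 m and value of joint strip above 0.0005 m and contact force between the fingers and strip above 0.3 N), for 0.1 s.
2. the fingertips press the strip at the second dot (horizontal distance between the grasp point and mark_2 below 0.014 m and value of joint strip above 0.0005 m and contact force between the fingers and strip above 0.3 N), for 0.1 s.
3. the fingertips press the strip at the third dot (horizontal distance between the grasp point and mark_3 below 0.014 m and value of joint strip above 0.0005 m and contact force between the fingers and strip above 0.3 N), for 0.1 s.
4. the fingertips press the strip at the fourth dot (horizontal distance between the grasp point and mark_4 below 0.014 m and value of joint strip above 0.0005 m and contact force between the fingers and strip above 0.3 N), for 0.1 s.
5. the fingertips press the strip at the fifth dot (horizontal distance between the grasp point and mark_5 below 0.014 m and value of joint strip above 0.0005 m and contact force between the fingers and strip above 0.3 N), for 0.1 s.
6. the fingertips press the strip at the biggest dot (horizontal distance between the grasp point and mark_6 below 0.014 m and value of joint strip above 0.0005 m and contact force between the fingers and strip above 0.3 N), for 0.1 s.
At the end, for the whole second after the job is handed in: The closed fingertips rest within 14 mm of the middle of the biggest dot, with the strip pressed in by more than 0.5 mm and with less than 18 N, the off key is not pressed, and the hob and all loose things are within 15 mm of where they stood (all of step 6 and contact force between anything else and strip below 18 N and value of joint off_key below 0.002 m and distance of each of hob, pan, shaker, mug, bowl, spoon, canister, jar from where it was at the start of the episode below 0.015 m); the arm keeps its last pose, push and grip.
It fails at once if the strip is pressed with more than 18 N (contact force between anything else and strip above 18 N).
It fails at once if the fingertips are close above the strip between the end dots without pressing it (lifted off in mid-stroke) ((horizontal distance between the grasp point and mark_2 below 0.02 m and z of the grasp point in the frame of mark_2 below 0.05 m and value of joint strip below 0.0002 m) or (horizontal distance between the grasp point and mark_3 below 0.02 m and z of the grasp point in the frame of mark_3 below 0.05 m and value of joint strip below 0.0002 m) or (horizontal distance between the grasp point and mark_4 below 0.02 m and z of the grasp point in the frame of mark_4 below 0.05 m and value of joint strip below 0.0002 m) or (horizontal distance between the grasp point and mark_5 below 0.02 m and z of the grasp point in the frame of mark_5 below 0.05 m and value of joint strip below 0.0002 m)).
It fails at once if the off key is pressed (value of joint off_key above 0.002 m).
It fails at once if the hob or a loose thing is shifted or lifted by more than 15 mm (distance of any of hob, pan, shaker, mug, bowl, spoon, canister, jar from where it was at the start of the episode above 0.015 m).
It fails at once if the pan, the shaker or the mug is tipped (angle between any of pan, shaker, mug's own z axis and vertical above 0.25 rad).
It also fails if it takes over 48 s, if anything falls off the work surface, if the arm or the gripper's body presses on something with over 40 N, if the wrist force passes 120 N, or if a joint passes its speed limit or range.

## Robot

A 6-joint arm with a two-finger parallel gripper is mounted at the origin on the work surface. World frame = base frame: x ahead of the robot, y to its left, z up, the work surface at z = 0. Lengths are in m, angles in rad, forces in N, time in s.
With the tool pointing down it reaches from about 0.325 to 0.775 m from the base axis. Payload 5.5 kg.
Tool frame: the origin (TCP) lies between the finger pads; the fingertips stand 14 mm ahead of it and the grasp point (between the pads) lies 5 mm behind it; z points along the fingers, y is the line along which they close (so a half turn about z gives the same grasp; the last joint's range is limited). The gripper opens to 88 mm and grips with 3 to 60 N. Pads are 20 mm wide; open, the fingers measure 115 mm over their backs; the gripper's body (75 mm by 178 mm) begins 61 mm behind the grasp point.
Start: joints at [-1.269, 0.091, 1.231, -0, 1.82, -0.057], TCP at [0.211, -0.562, 0.198] pointing down, gripper open.
Joint ranges: [-2.87, 2.87], [-0.86, 2.18], [0.17, 2.46], [-1.51, 4.65], [0.06, 2.69], [-2.65, 2.65]. Speed limits (rad/s): [2.57, 2.57, 3.01, 3.14, 3.14, 3.14].

## Interface

Orientations are given as a rotation vector (axis times angle).
In Python, from station import robot gives the robot as it stands.
- The arm moves only by the tool arm_command, never from a script. Its argument "series" is a list of rows, each a list of 6 numbers: the shift along the tool's x, y, z in m, then the turn, a rotation vector about the tool's x, y, z in degrees. A call has 1 to 8 rows; each row shifts and turns the commanded pose from where the row before left it, along the tool's axes as they then stand; what a row does not reach is not made up. A row lasts 1/10 s, in which the tool goes at most 50 mm and 8.59 degrees, less where a joint would pass 70% of its speed; a pose out of reach is approached as far as the arm can. A call with a gripper value outside its range is refused whole. "fingers" is the finger opening in m, from 0 to 0.0878, set as the call begins (left out, the last holds). The fingers move at their own pace and stop on an object; "squeeze" is the grip in N (left out, the last holds). Time passes only in rows, so rows that do not move let the fingers close. It gives the time, the measured TCP pose, the force, the opening and the grip force at its end, in the units of the state.
- robot.sense(): the state, without advancing time (a new reading comes with each control period).
- robot.get_image(name): name is "scene" or "top" or "wrist"; returns (picture, depth): 480x640x3 uint8, blue, green, red; 480x640 float32, m along the optical axis (not along the pixel's ray), 0 where there is no reading.
- robot.camera_info(name): a dict with "fx", "fy", "cx", "cy" (pixels), "k1" (the pictures are not rectified: a ray, as slopes to the right and down, at radius r is drawn at 1 + k1 r^2 times it, then the intrinsics apply), "xyz" and "orientation" of the camera in the world. Camera axes: x right, y up, looking along -z (the intrinsics and any distortion apply to the point x, -y, -z); pixel columns grow to the right and rows downward; lengths in m; the calibration is good to about 2 mm. A picture is of the moment at which its call begins: read the wrist's pose just before it. camera_info takes no time and is no camera call; for the wrist camera it gives the pose at the moment of the call.
- robot.close_job(): hands the job in; it is judged then, once.
The state is a dict: "time": time; "joints": joint angles; "qvel": joint speeds; "joint_torque": joint torques, N m; "ee_pos": TCP position; "tool_rot": TCP orientation; "force": force on the tool from outside, world axes, zero at the start; "ft_torque": the same for the moment, N m; "width": opening from 0.0 (shut) to 1.0 (fully open); "finger_force": force on a finger pad.
Only numpy, scipy, OpenCV 4.12 (cv2) and the standard library are available. Lean on these libraries where they do the work, as an engineer would, in place of code of your own. Each camera call takes 0.05 s, during which the arm holds its last target. There are 200 camera calls.

## Working session

There is one attempt and no reset: what is moved stays moved. The work goes in short steps, Python scripts to look and compute and a tool call to move; the robot and the scene stay as the last step left them, time stands still between calls to the robot, and variables do not carry over. Pictures are saved under pics/ and viewed, at most 10 in all, crops included, and the job is handed in when it is done.

Besides the shell and the picture viewer there is one more tool, called after "Call:" as name(argument=value, ...) on one line, values as JSON. arm_command: Moves the arm, as the interface text tells. Its arguments: {"type":"object","properties":{"series":{"type":"array","items":{"type":"array","items":{"type":"number"}}},"fingers":{"type":"number"},"squeeze":{"type":"number"}},"required":["series"]}

```bash
mkdir -p pics; cat > h.py <<'E'
from station import robot
import cv2, numpy as np
from scipy.spatial.transform import Rotation as R
def shot(cam,fn):
    ci=robot.camera_info(cam); im,d=robot.get_image(cam)
    cv2.imwrite('pics/'+fn+'.png',im); np.savez('pics/'+fn+'.npz',im=im,d=d,ci=np.array(ci,dtype=object))
    return ci,im,d
def load(fn):
    z=np.load('pics/'+fn+'.npz',allow_pickle=True); return z['ci'].item(),z['im'],z['d']
def rot(o):
    o=np.array(o,float); return R.from_matrix(o) if o.shape==(3,3) else (R.from_rotvec(o) if o.size==3 else R.from_quat(o))
def ray(ci,u,v):
    K=np.array([[ci['fx'],0,ci['cx']],[0,ci['fy'],ci['cy']],[0,0,1.]])
    xd=np.array([(u-ci['cx'])/ci['fx'],(v-ci['cy'])/ci['fy']]); x=xd.copy()
    for _ in range(20): x=xd/(1+ci['k1']*(x@x))
    return rot(ci['orientation']).apply([x[0],-x[1],-1.])
def at_z(ci,u,v,z):
    r=ray(ci,u,v); p=np.array(ci['xyz']); return p+r*(z-p[2])/r[2]
def by_depth(ci,d,u,v): return np.array(ci['xyz'])+ray(ci,u,v)*d[int(round(v)),int(round(u))]
E
python3 - <<'E'
from h import *
s=robot.sense(); print(s)
for c in('top','scene'):
    ci,im,d=shot(c,c+'1'); print(ci)
E
```

```text
{'time': 0.0, 'joints': array([-1.26870563e+00,  9.18741307e-02,  1.23187546e+00,  2.42342334e-05,
        1.81983270e+00, -5.67042352e-02]), 'qvel': array([-6.57142333e-05, -9.10012598e-04,  2.11896620e-03, -1.00953943e-03,
        1.72691054e-04, -9.54830967e-04]), 'joint_torque': array([ 1.86757927e-03, -4.46458983e+01, -4.06444860e+01,  7.01665808e-02,
        2.94812978e-02, -1.28114580e-04]), 'ee_pos': array([ 0.21058578, -0.56145029,  0.1965037 ]), 'tool_rot': array([-3.08922694e+00, -5.60231870e-01,  3.45652395e-04]), 'force': array([0.73575665, 0.19252665, 0.19078983]), 'ft_torque': array([-0.01806589,  0.02057356,  0.05714659]), 'finger_force': 0.0, 'width': 1.002062258249954}
{'fx': 487.8724381264399, 'fy': 487.8724381264399, 'cx': 321.87368493730355, 'cy': 244.10625103004796, 'k1': 0.015394714894094368, 'xyz': array([ 0.33727077, -0.00946853,  1.2251367 ]), 'orientation': array([ 0.1358957 , -0.10550804, -1.55220171])}
{'fx': 436.02449747205736, 'fy': 436.02449747205736, 'cx': 319.71953020263084, 'cy': 244.00616295077702, 'k1': -0.09841020682679529, 'xyz': array([1.09819102, 0.29018709, 0.79433578]), 'orientation': array([0.43488369, 0.73170194, 1.96182964])}
```

View pics/top1.png

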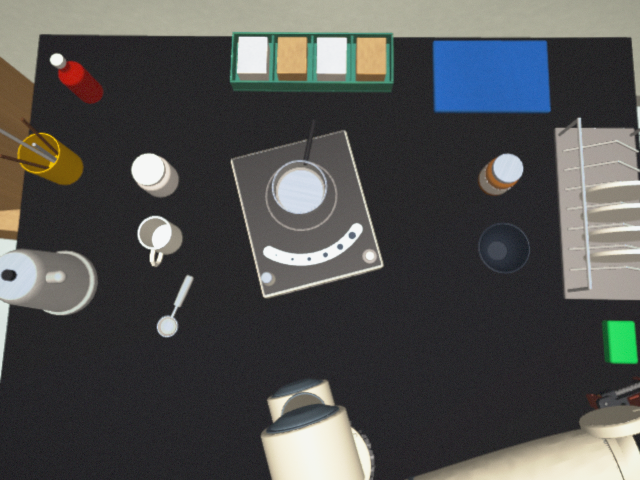

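View pics/scene1.png

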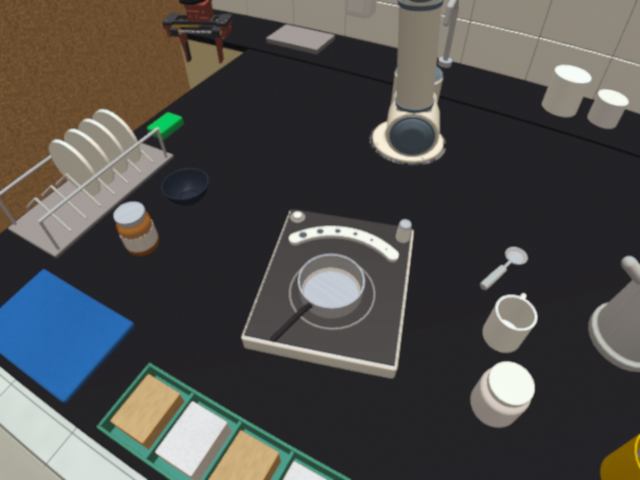

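The top view shows the hob at about (305,212). The strip runs from (268,254), the small dot on the left, to (357,230), the big dot on the right. The off key is at (369,256) and the shaker at (266,279). I'll enlarge the strip.

```bash
python3 - <<'E'
from h import *
ci,im,d=load('top1')
cv2.imwrite('pics/crop1.png',cv2.resize(im[210:300,250:390],None,fx=5.5,fy=5.5,interpolation=cv2.INTER_CUBIC))
E
```

```text
(no output)
```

View pics/crop1.png

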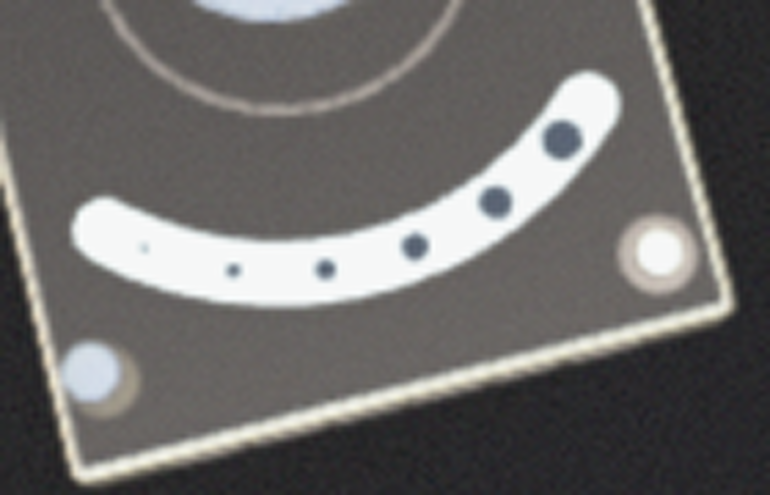

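The crop shows the six dots at (144,247), (234,270), (325,269), (415,246), (496,202) and (562,139). I'll fit the known arc to these points.

```bash
cat >> h.py <<'E'
from scipy.optimize import least_squares
A=(np.arange(6)-2.5)*0.25   # mark_1 at +y end
def model(p): # p: zone centre x,y, yaw ; dots
    return np.c_[p[0]-0.16*np.cos(A-0+p[2]*0)*np.cos(p[2])-0.16*np.sin(-A)*np.sin(p[2]), p[1]-0.16*np.cos(A)*np.sin(p[2])+0.16*np.sin(-A)*np.cos(p[2])]
def fit(P):
    r=least_squares(lambda p:(model(p)-P[:,:2]).ravel(),[0.5,0,0]); return r.x,model(r.x)-P[:,:2]
E
python3 - <<'E'
from h import *
ci,im,d=load('top1')
c=np.array([(144,247),(234,270),(325,269),(415,246),(496,202),(562,139)],float)
uv=(c+.5)/5.5-.5+[250,210]
P=np.array([at_z(ci,u,v,.068) for u,v in uv]); print(P.round(4))
print(np.array([by_depth(ci,d,u,v) for u,v in uv]).round(4))
p,e=fit(P); print(p,np.degrees(p[2]),e.round(4)); print(model(p).round(4)); np.save('fit.npy',p)
s=robot.sense(); print(s['time'],R.from_rotvec(s['tool_rot']).as_matrix().round(3))
E
```

```text
[[ 0.49    0.1246  0.068 ]
 [ 0.4805  0.0851  0.068 ]
 [ 0.4815  0.0455  0.068 ]
 [ 0.4922  0.0065  0.068 ]
 [ 0.512  -0.0285  0.068 ]
 [ 0.5403 -0.057   0.068 ]]
[[ 0.4896  0.1242  0.0713]
 [ 0.4798  0.0846  0.074 ]
 [ 0.4818  0.0456  0.066 ]
 [ 0.4926  0.0066  0.0644]
 [ 0.5121 -0.0285  0.0675]
 [ 0.5402 -0.057   0.0684]]
[0.63993089 0.06822229 0.26984732] 15.461112537866166 [[-0.0001 -0.0007]
 [ 0.0003 -0.0001]
 [ 0.0001 -0.0003]
 [ 0.0001  0.0002]
 [ 0.0001  0.0005]
 [-0.0004  0.0004]]
[[ 0.4899  0.1239]
 [ 0.4808  0.085 ]
 [ 0.4816  0.0451]
 [ 0.4922  0.0067]
 [ 0.5121 -0.0279]
 [ 0.5398 -0.0566]]
0.1 [[ 0.936  0.351 -0.001]
 [ 0.351 -0.936  0.002]
 [ 0.    -0.002 -1.   ]]
```

Call:
arm_command(fingers=0, squeeze=10, series=[[0,0,0,0,0,6.85],[0,0,0,0,0,6.85],[0,0,0,0,0,6.85],[0.017,-0.042,0,0,0,0],[0.017,-0.042,0,0,0,0],[0.017,-0.042,0,0,0,0],[0.017,-0.042,0,0,0,0],[0.017,-0.042,0,0,0,0]])

```text
time: 0.9
ee_pos: [0.2959, -0.35, 0.1971]
tool_rot: [-3.141, 0.0, 0.0]
force: [0.7, -0.5, -0.4]
width: 0.311
finger_force: 0.0
```

Call:
arm_command(series=[[0.017,-0.042,0,0,0,0],[0.017,-0.042,0,0,0,0],[0.017,-0.042,0,0,0,0],[0.017,-0.042,0,0,0,0],[0.017,-0.042,0,0,0,0],[0.017,-0.042,0,0,0,0],[0.017,-0.042,0,0,0,0],[0.017,-0.042,0,0,0,0]])

```text
time: 1.7
ee_pos: [0.4318, -0.0139, 0.1974]
tool_rot: [3.141, 0.0, 0.0]
force: [0.6, -0.8, 0.2]
width: 0.004
finger_force: 0.0
```

Call:
arm_command(series=[[0.017,-0.042,0,0,0,0],[0.017,-0.042,0,0,0,0],[0.017,-0.042,0,0,0,0],[0,0,0,0,0,0],[0,0,0,0,0,0]])

```text
time: 2.2
ee_pos: [0.4823, 0.1109, 0.1968]
tool_rot: [3.141, 0.004, -0.003]
force: [0.7, -0.3, 0.0]
width: 0.006
finger_force: 0.0
```

```bash
python3 - <<'E'
from h import *
s=robot.sense(); print(s['time'],s['ee_pos'],s['width'],s['force'],R.from_rotvec(s['tool_rot']).as_matrix().round(4))
shot('wrist','w1'); shot('top','top2')
E
```

```text
2.2 [0.48229111 0.11086091 0.19677183] 0.006405031863761401 [ 0.7129379  -0.28095003  0.01852977] [[ 1.0e+00  2.3e-03 -1.9e-03]
 [ 2.3e-03 -1.0e+00 -7.0e-04]
 [-1.9e-03  7.0e-04 -1.0e+00]]
```

View pics/w1.png

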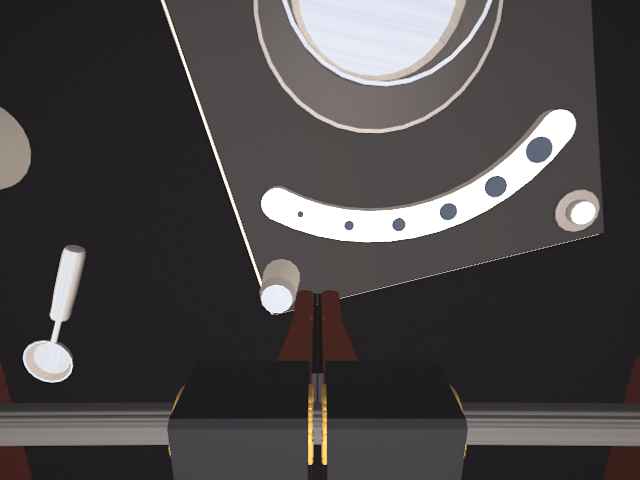

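The wrist view shows the dots at (300,214), (349,225.5), (399,224.5), (448,211.5), (495.5,186.5) and (539,149.5). I'll check these against the top-view fit.

```bash
python3 - <<'E'
from h import *
ci,im,d=load('w1')
uv=np.array([(300,214),(349,225.5),(399,224.5),(448,211.5),(495.5,186.5),(539,149.5)])
P=np.array([at_z(ci,u,v,.068) for u,v in uv]); print(P.round(4))
print([by_depth(ci,d,u,v)[2].round(4) for u,v in uv])
p,e=fit(P); print(p,e.round(4)); print(model(p).round(4))
q=(p+np.load('fit.npy'))/2; np.save('q.npy',q); print(q, model(q).round(4))
E
```

```text
[[ 0.4885  0.1242  0.068 ]
 [ 0.4789  0.0847  0.068 ]
 [ 0.4798  0.0444  0.068 ]
 [ 0.4906  0.0059  0.068 ]
 [ 0.5107 -0.0291  0.068 ]
 [ 0.5389 -0.0581  0.068 ]]
[np.float64(0.0691), np.float64(0.0686), np.float64(0.0697), np.float64(0.0707), np.float64(0.0699), np.float64(0.0691)]
[0.63839321 0.06766437 0.27067713] [[-0.0001 -0.0011]
 [ 0.0003 -0.0004]
 [ 0.0003  0.0001]
 [ 0.0001  0.0001]
 [-0.0001  0.0005]
 [-0.0005  0.0008]]
[[ 0.4883  0.1232]
 [ 0.4793  0.0843]
 [ 0.4801  0.0444]
 [ 0.4908  0.006 ]
 [ 0.5106 -0.0286]
 [ 0.5384 -0.0572]]
[0.63916205 0.06794333 0.27026223] [[ 0.4891  0.1235]
 [ 0.48    0.0847]
 [ 0.4808  0.0448]
 [ 0.4915  0.0063]
 [ 0.5113 -0.0283]
 [ 0.5391 -0.0569]]
```

Call:
arm_command(series=[[0.0035,-0.0065,0.02,0,0,0],[0.0035,-0.006,0.03,0,0,0],[0,0,0.03,0,0,0],[0,0,0.02,0,0,0],[0,0,0.005,0,0,0],[0,0,0,0,0,0],[0,0,0,0,0,0]])

```text
time: 3.0
ee_pos: [0.4903, 0.1222, 0.0944]
tool_rot: [-3.141, 0.002, -0.004]
force: [-1.0, 0.2, 0.2]
width: -0.001
finger_force: 0.0
```

Call:
arm_command(series=[[0,0,0.003,0,0,0],[0,0,0.003,0,0,0],[0,0,0,0,0,0],[0,0,0,0,0,0]])

```text
time: 3.4
ee_pos: [0.4896, 0.1228, 0.0867]
tool_rot: [3.142, 0.0, 0.0]
force: [0.5, -0.4, -0.2]
width: 0.001
finger_force: 0.0
```

Call:
arm_command(series=[[0,0,0,0,0,0]])

```text
time: 3.5
ee_pos: [0.4896, 0.1228, 0.0868]
tool_rot: [-3.142, -0.0, -0.0]
force: [-0.2, -0.1, 0.5]
width: 0.001
finger_force: 0.0
```

Call:
arm_command(series=[[0,0,0,0,0,0]])

```text
time: 3.6
ee_pos: [0.4896, 0.1228, 0.0867]
tool_rot: [-3.142, -0.0, -0.0]
force: [0.0, -0.1, 0.5]
width: 0.004
finger_force: 0.0
```

Call:
arm_command(series=[[0,0,0.002,0,0,0],[0,0,0.002,0,0,0],[0,0,0,0,0,0],[0,0,0,0,0,0]])

```text
time: 4.0
ee_pos: [0.4895, 0.1227, 0.0825]
tool_rot: [3.142, 0.0, -0.001]
force: [0.5, -0.4, -0.6]
width: 0.006
finger_force: 0.0
```

Call:
arm_command(series=[[0,0,0.002,0,0,0],[0,0,0,0,0,0],[0,0,0,0,0,0],[0,0,0,0,0,0]])

```text
time: 4.4
ee_pos: [0.4896, 0.1227, 0.0807]
tool_rot: [-3.142, -0.0, -0.0]
force: [-0.4, 0.3, -0.8]
width: 0.001
finger_force: 0.0
```

Call:
arm_command(series=[[0,0,0.001,0,0,0],[0,0,0,0,0,0],[0,0,0,0,0,0],[0,0,0,0,0,0]])

```text
time: 4.8
ee_pos: [0.4896, 0.1227, 0.0796]
tool_rot: [3.142, 0.0, -0.0]
force: [0.2, 0.9, 0.2]
width: 0.006
finger_force: 0.0
```

Call:
arm_command(series=[[0,0,0.001,0,0,0],[0,0,0,0,0,0],[0,0,0,0,0,0]])

```text
time: 5.1
ee_pos: [0.4896, 0.1227, 0.0786]
tool_rot: [-3.142, -0.0, 0.0]
force: [0.3, 0.4, 0.6]
width: 0.005
finger_force: 0.0
```

Call:
arm_command(series=[[0,0,0.001,0,0,0],[0,0,0,0,0,0],[0,0,0,0,0,0]])

```text
time: 5.4
ee_pos: [0.4896, 0.1227, 0.0776]
tool_rot: [3.142, 0.0, -0.0]
force: [0.7, 0.3, -0.2]
width: 0.006
finger_force: 0.0
```

The force shows no contact yet, so I'll check with a picture.

```bash
python3 - <<'E'
from h import *
s=robot.sense(); print(s['time'],s['ee_pos'],s['width'],s['force'],s['ft_torque'])
_,a,_=shot('scene','s2'); _,b,_=shot('wrist','w2')
a=cv2.resize(a[190:290,340:440],(400,400),interpolation=cv2.INTER_CUBIC); b=cv2.resize(b[180:380,220:420],(400,400),interpolation=cv2.INTER_CUBIC)
cv2.imwrite('pics/c2.png',np.hstack([a,b]))
s=robot.sense(); print(s['force'],s['joint_torque'])
E
```

```text
5.4 [0.48956276 0.1227273  0.07756192] 0.00593563416828843 [ 0.71642123  0.30854085 -0.21032169] [ 0.00667492  0.05328682 -0.02112432]
[ 0.47512035  0.21723866 -0.58171239] [-5.25661187e-05 -3.36636937e+01 -4.04958308e+01  1.59796989e-03
 -7.37738656e-02  1.42765825e-05]
```

View pics/c2.png

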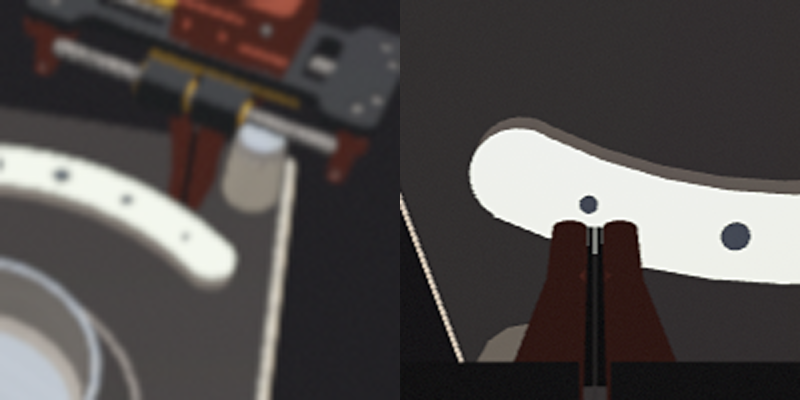

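The fingertips appear at about scene pixel (387.5,241) and wrist pixel (317.5,293), and don't seem to be touching the dot. I'll triangulate the tips and the dot from both views.

```bash
cat >> h.py <<'E'
def proj(ci,P):
    c=rot(ci['orientation']).inv().apply(np.array(P)-ci['xyz']); x=np.array([c[0],-c[1]])/-c[2]
    x=x*(1+ci['k1']*(x@x)); return np.array([ci['cx']+ci['fx']*x[0],ci['cy']+ci['fy']*x[1]])
def tri(obs): # [(ci,u,v)..]
    M=np.zeros((3,3));b=np.zeros(3);g=[]
    for ci,u,v in obs:
        r=ray(ci,u,v);r/=np.linalg.norm(r);Q=np.eye(3)-np.outer(r,r);M+=Q;b+=Q@ci['xyz']
    return np.linalg.solve(M,b)
E
python3 - <<'E'
from h import *
cs,_,ds=load('s2'); cw,iw,dw=load('w2')
print('wrist cam',cw['xyz'])
for n,P in [('tip',(.4896,.1227,.0636)),('tip front',(.4996,.1227,.0636)),('m1',(.4891,.1235,.068))]:
    print(n,'scene',proj(cs,P).round(1),'wrist',proj(cw,P).round(1))
s1=(340+186/4,190+236/4); w1=(220+188/2,180+204/2)
print('m1 scene',s1,at_z(cs,*s1,.068),'wrist',w1,at_z(cw,*w1,.068))
print('tri m1',tri([(cs,*s1),(cw,*w1)]),'tri tip',tri([(cs,387.5,241.2),(cw,317.5,291.5)]))
for v in range(286,312,3): print(v,by_depth(cw,dw,306,v).round(4),by_depth(cw,dw,330,v).round(4))
E
```

```text
wrist cam [0.57357794 0.12279817 0.26565736]
tip scene [384.5 249.7] wrist [317.  276.6]
tip front scene [382.8 252.8] wrist [317.  259.1]
m1 scene [385.2 248.4] wrist [315.5 280.7]
m1 scene (386.5, 249.0) [0.48940238 0.12675733 0.068     ] wrist (314.0, 282.0) [0.48832941 0.12427356 0.068     ]
tri m1 [0.48568982 0.12498507 0.06294146] tri tip [0.49488065 0.12477367 0.09763815]
286 [0.4867 0.1285 0.0696] [0.4868 0.1159 0.0699]
289 [0.485  0.1285 0.0696] [0.4845 0.1158 0.0684]
292 [0.4998 0.1275 0.1053] [0.5002 0.1171 0.1063]
295 [0.4999 0.1274 0.1086] [0.5736 0.1228 0.2657]
298 [0.5    0.1273 0.1118] [0.4999 0.1173 0.1117]
301 [0.4995 0.1273 0.1135] [0.4999 0.1174 0.1144]
304 [0.4997 0.1272 0.1167] [0.4994 0.1174 0.1162]
307 [0.5002 0.1271 0.1204] [0.4996 0.1175 0.1191]
310 [0.5    0.127  0.1226] [0.4996 0.1176 0.1218]
```

```bash
python3 - <<'E'
from h import *
for f,t in (('w1',(.4823,.1109,.1968)),('w2',(.4896,.1227,.0776))):
    c,im,d=load(f); print(f,'cam-TCP',(np.array(c['xyz'])-t).round(4))
    for u,v in [(306,294),(330,294),(306,310),(306,340),(290,359),(240,364),(240,380),(240,400),(240,420),(240,440),(100,420),(20,460)]:
        print(u,v,'d',d[v,u].round(3),(by_depth(c,d,u,v)-t).round(4))
c,im,d=load('s2')
print('scene fingers (world)')
for v in range(222,252,3): print(v,[by_depth(c,d,u,v).round(3).tolist() for u in (384,388,392)])
c,im,d=load('w1'); print('shaker top wrist',by_depth(c,d,277,298),'at z',at_z(c,277,298,.107),'pan rim',at_z(c,383,85,.110), 'dmin',d[d>0].min())
c,im,d=load('top1'); print('shaker top', at_z(c,250+90/5.5,210+372/5.5,.107))
E
```

```text
w1 cam-TCP [0.0843 0.0004 0.1878]
306 294 d 0.172 [0.0106 0.0047 0.0305]
330 294 d 0.174 [ 0.0098 -0.0056  0.0288]
306 310 d 0.16 [0.0101 0.0043 0.0441]
306 340 d 0.138 [0.0105 0.0038 0.0669]
290 359 d 0.128 [0.0103 0.0086 0.0776]
240 364 d 0.087 [0.0329 0.0166 0.1131]
240 380 d 0.083 [0.0324 0.0158 0.1179]
240 400 d 0.076 [0.0328 0.0146 0.1243]
240 420 d 0.073 [0.032  0.0139 0.1286]
240 440 d 0.071 [0.0299 0.0136 0.1311]
100 420 d 0.08 [0.0266 0.0427 0.1223]
20 460 d 0.1 [0.003  0.0726 0.1088]
w2 cam-TCP [8.400e-02 1.000e-04 1.881e-01]
306 294 d 0.174 [0.01   0.0047 0.0294]
330 294 d 0.172 [ 0.0106 -0.0055  0.0308]
306 310 d 0.159 [0.0104 0.0043 0.045 ]
306 340 d 0.138 [0.0104 0.0038 0.0669]
290 359 d 0.128 [0.01   0.0086 0.0774]
240 364 d 0.088 [0.0321 0.0167 0.1123]
240 380 d 0.082 [0.0328 0.0155 0.1187]
240 400 d 0.077 [0.0324 0.0146 0.1242]
240 420 d 0.072 [0.032  0.0138 0.1289]
240 440 d 0.071 [0.0292 0.0136 0.1306]
100 420 d 0.078 [0.0276 0.0418 0.1238]
20 460 d 0.101 [0.0023 0.0731 0.1083]
scene fingers (world)
222 [[0.5, 0.115, 0.158], [0.498, 0.122, 0.159], [0.524, 0.137, 0.19]]
225 [[0.5, 0.116, 0.149], [0.499, 0.124, 0.152], [0.5, 0.132, 0.157]]
228 [[0.501, 0.117, 0.141], [0.498, 0.125, 0.143], [0.5, 0.133, 0.149]]
231 [[0.5, 0.118, 0.132], [0.5, 0.126, 0.136], [0.5, 0.134, 0.14]]
234 [[0.501, 0.119, 0.124], [0.499, 0.127, 0.126], [0.49, 0.133, 0.121]]
237 [[0.502, 0.12, 0.116], [0.502, 0.129, 0.121], [0.485, 0.133, 0.107]]
240 [[0.501, 0.121, 0.106], [0.501, 0.13, 0.111], [0.448, 0.125, 0.056]]
243 [[0.476, 0.115, 0.068], [0.461, 0.12, 0.055], [0.455, 0.128, 0.054]]
246 [[0.483, 0.118, 0.067], [0.477, 0.126, 0.065], [0.465, 0.131, 0.055]]
249 [[0.491, 0.122, 0.067], [0.486, 0.129, 0.066], [0.485, 0.138, 0.07]]
shaker top wrist [0.43343475 0.14062513 0.10751952] at z [0.43318504 0.1406802  0.107     ] pan rim [0.582359   0.06923787 0.11      ] dmin 0.06908409
shaker top [0.43094857 0.14005826 0.107     ]
```

The wrist depth puts the real tips about 27 mm behind the reported TCP, at z≈0.104, so contact should come at a TCP reading near 0.041. I'll go down in small steps and watch the force.

Call:
arm_command(series=[[0,-0.001,0.008,0,0,0],[0,0,0.008,0,0,0],[0,0,0.006,0,0,0],[0,0,0.004,0,0,0],[0,0,0.002,0,0,0],[0,0,0,0,0,0],[0,0,0,0,0,0],[0,0,0,0,0,0]])

```text
time: 6.3
ee_pos: [0.4898, 0.1238, 0.05]
tool_rot: [-3.141, -0.0, -0.001]
force: [0.2, 0.8, -0.4]
width: 0.007
finger_force: 0.0
```

```bash
python3 - <<'E'
from h import *
s=robot.sense(); t=s['ee_pos']; print(t,s['force'])
cw,iw,dw=shot('wrist','w3')
for v in range(280,300,2): print(v,by_depth(cw,dw,306,v).round(4))
cs,_,ds=shot('scene','s3')
b=cv2.resize(iw[200:350,250:400],(450,450),interpolation=cv2.INTER_CUBIC); cv2.imwrite('pics/c3.png',b)
E
```

```text
[0.48984294 0.12376939 0.05004732] [ 0.23367321  0.83711402 -0.37371672]
280 [0.5016 0.1287 0.0684]
282 [0.5004 0.1287 0.0679]
284 [0.5003 0.1287 0.07  ]
286 [0.4987 0.1287 0.0685]
288 [0.4979 0.1287 0.0689]
290 [0.5    0.1286 0.0756]
292 [0.5005 0.1285 0.0788]
294 [0.5004 0.1284 0.0806]
296 [0.5002 0.1284 0.0822]
298 [0.5    0.1283 0.0837]
```

View pics/c3.png

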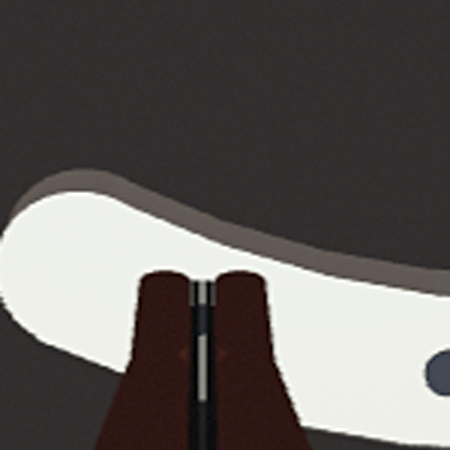

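The dot shows through the gap between the fingers at crop (203,317), so the tips are centred, about 6 to 7 mm above the strip. I'll keep stepping down.

Call:
arm_command(series=[[0,0,0.002,0,0,0],[0,0,0.002,0,0,0],[0,0,0,0,0,0],[0,0,0,0,0,0]])

```text
time: 6.8
ee_pos: [0.4895, 0.1237, 0.0455]
tool_rot: [3.142, 0.0, -0.001]
force: [0.7, 0.7, 0.1]
width: 0.002
finger_force: 0.0
```

Call:
arm_command(series=[[0,0,0.001,0,0,0],[0,0,0,0,0,0],[0,0,0,0,0,0]])

```text
time: 7.1
ee_pos: [0.4896, 0.1237, 0.0447]
tool_rot: [-3.142, -0.0, -0.0]
force: [-0.0, -0.7, -0.0]
width: 0.005
finger_force: 0.0
```

Call:
arm_command(series=[[0,0,0.001,0,0,0],[0,0,0,0,0,0],[0,0,0,0,0,0]])

```text
time: 7.4
ee_pos: [0.4896, 0.1237, 0.0436]
tool_rot: [-3.142, -0.0, 0.0]
force: [-0.8, 0.0, 0.0]
width: 0.008
finger_force: 0.0
```

Call:
arm_command(series=[[0,0,0.001,0,0,0],[0,0,0,0,0,0],[0,0,0,0,0,0]])

```text
time: 7.7
ee_pos: [0.4897, 0.1237, 0.0429]
tool_rot: [-3.142, -0.0, -0.001]
force: [0.0, -0.3, 1.0]
width: 0.003
finger_force: 0.7
```

Call:
arm_command(series=[[0,0,0.001,0,0,0],[0,0,0,0,0,0],[0,0,0,0,0,0]])

```text
time: 8.0
ee_pos: [0.4897, 0.1238, 0.0418]
tool_rot: [-3.142, -0.0, -0.0]
force: [0.0, -0.6, 3.0]
width: 0.006
finger_force: 1.1
```

Contact came at about 0.043. I'll press two more millimetres.

Call:
arm_command(series=[[0,0,0.001,0,0,0],[0,0,0,0,0,0],[0,0,0,0,0,0]])

```text
time: 8.3
ee_pos: [0.4897, 0.1238, 0.0408]
tool_rot: [-3.142, -0.0, -0.0]
force: [-1.5, 1.1, 3.5]
width: 0.005
finger_force: 1.4
```

Call:
arm_command(series=[[0,0,0.001,0,0,0],[0,0,0,0,0,0],[0,0,0,0,0,0]])

```text
time: 8.6
ee_pos: [0.4897, 0.1238, 0.0398]
tool_rot: [-3.142, -0.0, -0.0]
force: [-1.6, -0.3, 3.4]
width: 0.006
finger_force: 1.8
```

Call:
arm_command(series=[[0,0,0,0,0,0]])

```text
time: 8.7
ee_pos: [0.4897, 0.1237, 0.0398]
tool_rot: [-3.142, -0.0, -0.001]
force: [-0.4, 0.1, 3.9]
width: 0.007
finger_force: 1.8
```

The strip is pressed about 3 mm with 3.7 N. I'll start the stroke, one segment per call.

Call:
arm_command(series=[[-0.0016,0.0048,0,0,0,0],[-0.0016,0.0048,0,0,0,0],[-0.0016,0.0048,0,0,0,0],[-0.0016,0.0048,0,0,0,0],[-0.0008,0.0049,0,0,0,0],[-0.0008,0.0049,0,0,0,0],[-0.0008,0.0049,0,0,0,0],[-0.0008,0.0049,0,0,0,0]])

```text
time: 9.5
ee_pos: [0.4799, 0.0845, 0.0397]
tool_rot: [-3.141, -0.0, 0.0]
force: [1.1, 3.1, 3.6]
width: 0.004
finger_force: 1.9
```

Call:
arm_command(series=[[-0.0002,0.005,0,0,0,0],[-0.0002,0.005,0,0,0,0],[-0.0002,0.005,0,0,0,0],[-0.0002,0.005,0,0,0,0],[0.0004,0.005,0,0,0,0],[0.0004,0.005,0,0,0,0],[0.0004,0.005,0,0,0,0],[0.0004,0.005,0,0,0,0]])

```text
time: 10.3
ee_pos: [0.4808, 0.0445, 0.0396]
tool_rot: [-3.142, -0.0, 0.0]
force: [0.7, 3.2, 3.5]
width: 0.007
finger_force: 1.9
```

Call:
arm_command(series=[[0.001,0.0049,0,0,0,0],[0.001,0.0049,0,0,0,0],[0.001,0.0049,0,0,0,0],[0.001,0.0049,0,0,0,0],[0.0016,0.0047,0,0,0,0],[0.0016,0.0047,0,0,0,0],[0.0016,0.0047,0,0,0,0],[0.0016,0.0047,0,0,0,0]])

```text
time: 11.1
ee_pos: [0.4913, 0.0061, 0.0396]
tool_rot: [3.142, 0.0, -0.0]
force: [0.5, 3.8, 4.4]
width: 0.005
finger_force: 1.9
```

Call:
arm_command(series=[[0.0022,0.0045,0,0,0,0],[0.0022,0.0045,0,0,0,0],[0.0022,0.0045,0,0,0,0],[0.0022,0.0045,0,0,0,0],[0.0028,0.0042,0,0,0,0],[0.0028,0.0042,0,0,0,0],[0.0028,0.0042,0,0,0,0],[0.0028,0.0042,0,0,0,0]])

```text
time: 11.9
ee_pos: [0.5114, -0.0286, 0.0396]
tool_rot: [3.142, 0.0, -0.0]
force: [-2.3, 2.3, 4.3]
width: 0.005
finger_force: 1.9
```

Call:
arm_command(series=[[0.0032,0.0038,0,0,0,0],[0.0032,0.0038,0,0,0,0],[0.0032,0.0038,0,0,0,0],[0.0032,0.0038,0,0,0,0],[0.0037,0.0034,0,0,0,0],[0.0037,0.0034,0,0,0,0],[0.0037,0.0034,0,0,0,0],[0.0037,0.0034,0,0,0,0]])

```text
time: 12.7
ee_pos: [0.5391, -0.0574, 0.0396]
tool_rot: [3.142, 0.0, -0.0]
force: [-2.1, 2.7, 3.7]
width: 0.004
finger_force: 1.9
```

Call:
arm_command(series=[[0,0,0,0,0,0],[0,0,0,0,0,0],[0,0,0,0,0,0],[0,0,0,0,0,0]])

```text
time: 13.1
ee_pos: [0.5395, -0.0577, 0.0401]
tool_rot: [3.14, -0.0, 0.003]
force: [1.1, -1.9, 3.5]
width: 0.004
finger_force: 1.7
```

```bash
python3 - <<'E'
from h import *
s=robot.sense(); print(s['time'],s['ee_pos'],s['force'])
cw,iw,dw=shot('wrist','w4'); _,t,_=shot('top','top4')
t0=cv2.imread('pics/top1.png')
b=cv2.resize(iw[130:380,200:600],(560,350)); c=cv2.resize(t[120:300,230:390],(311,350))
cv2.imwrite('pics/c4.png',cv2.resize(np.hstack([b,c]),(790,317)))
g=lambda i:cv2.cvtColor(i,cv2.COLOR_BGR2GRAY)[130:185,230:385].astype(np.float32)
print('hob/pan shift px',cv2.phaseCorrelate(g(t0),g(t)))
E
```

```text
13.1 [ 0.53948105 -0.05769796  0.04013326] [ 1.14921389 -1.93031505  3.4965937 ]
hob/pan shift px ((0.016504263052851798, 0.1744197516279513), 0.5621552471319834)
```

View pics/c4.png

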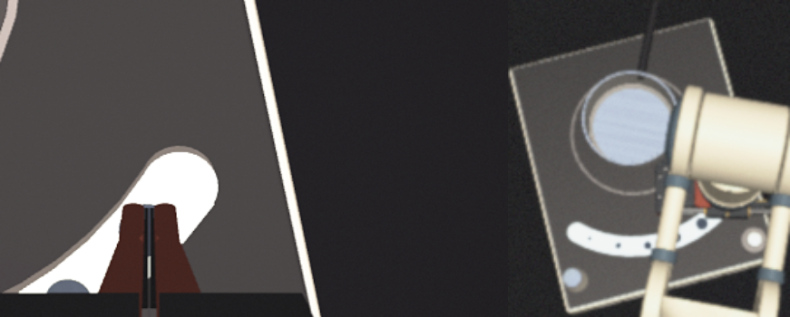

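The fingertips rest on the end of the strip over the biggest dot, with about 3.5 N on it. The hob and the other things haven't moved, so I'll hand the job in.

```bash
python3 -c "
from station import robot
print(robot.sense()['force']); print(robot.close_job())"
```

```text
[ 1.23836091 -1.66769754  4.01102149]
the job is handed in; nothing more can be done
None
```

The job is handed in: the closed fingertips ran the strip in one unbroken stroke from the smallest to the biggest dot, pressed in about 3 mm throughout, and rest on the biggest dot with about 4 N; the last top view showed no visible shift of the hob or pan, and the hand-in returned no verdict.

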